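Seat a well plate and close the mixer's clamp to its gauge line

ROBOT

A 6-joint arm with a two-finger parallel gripper is mounted at the origin on a cart in front of the work surface, level with it; the furniture and walls round the work are solid. World frame = base frame: x ahead of the robot, y to its left, z up, the work surface at z = 0. Lengths are in m, angles in rad, forces in N, time in s.
With the tool pointing down it reaches from about 0.35 to 0.975 m from the base axis. Payload 4.9 kg.
Tool frame: the origin (TCP) lies on the mounting face of the last link; the fingertips stand 173 mm ahead of it and the grasp point (between the pads) lies ctrl.pinch_z ahead of it (ctrl.pinch_z is the distance from the TCP to the grasp point, in m); z points along the fingers, y is the line along which they close (so a half turn about z gives the same grasp; the last joint's range is limited). The gripper opens to 85 mm and grips with 20 to 120 N. Pads are 22 mm wide; open, the fingers measure 114 mm over their backs; the gripper's body (76 mm by 85 mm) begins 54 mm behind the grasp point. The pads swing forward as they close: fully open they stand 13 mm farther back than shut.
Start: joints at [1.093, 0.053, 1.613, -0, 1.476, -0.119], TCP at [0.219, 0.585, 0.405] pointing down, gripper open.
Joint ranges: [-3.01, 3.01], [-1.01, 2.22], [0.06, 2.58], [-1.02, 4.17], [0.09, 2.62], [-3.14, 3.14]. Speed limits (rad/s): [2.57, 2.57, 3.14, 3.14, 3.14, 3.14].

INTERFACE

Orientations are given as a rotation vector (axis times angle).
In Python, from station import telemetry, eyes, ctrl gives the robot as it stands.
- The arm moves only by the tool apply_moves, never from a script. Its argument "plan" is a list of rows, each a list of 5 numbers: the finger opening in m, from 0 to 0.0854, then the shift along the tool's x, y, z in m, then the turn about the tool's z in rad. In form: [[jaw, x, y, z, roll], ...]. A call has 1 to 12 rows; each row is the pose to reach, as a shift and turn from the pose commanded when the call began, along the tool's axes at that moment; what a row does not reach only later rows make up. A row lasts 1/12 s, in which the tool goes at most 41.7 mm and 7.16 degrees, less where a joint would pass 70% of its speed; a pose out of reach is approached as far as the arm can. A call with a gripper value outside its range is refused whole. The fingers move at their own pace and stop on an object; "newtons" is the grip in N (left out, the last holds). Time passes only in rows, so rows that repeat a pose let the fingers close. It gives the time, the measured TCP pose, the force, the opening and the grip force at its end, in the units of the state.
- telemetry.get_obs(): the state, without advancing time (a new reading comes with each control period).
- eyes.get_image(name): name is "scene" or "top" or "wrist"; returns a dict with "img" (480x640x3 uint8, blue, green, red), "range_z" (480x640 float32, m along the optical axis (not along the pixel's ray), 0 where there is no reading), "K" (3x3 intrinsics, pixels), "pose" (4x4, takes a point from camera to world coordinates); the wrist camera has in their place "hand_eye" (4x4, takes a point from camera to tool coordinates, whose origin is the TCP and whose axes are the flange's). Camera axes: x right, y down, z forward; pixel columns grow to the right and rows downward; lengths in m; the calibration is good to about 2 mm. A picture is of the moment at which its call begins: read the wrist's pose just before it.
- ctrl.finish_job(): hands the job in; it is judged then, once.
Trained networks look in a picture, given as the dict that the camera call returned (one of the last four; its "shot" number tells which), for a name from the list of things; names that differ only in an ending like _2 or _b are one class to them, and where a whole thing is asked for, a point or a joint stands for the part that bears it (a point fixed in the world has none). Each returns a list of dicts, best first, with "confidence" (0 to 1); they miss things now and then, are a little off and sometimes report something else, mostly with a low value. They report only what shows in the picture. A call takes as long as a camera call.
- eyes.search_frame(thing, picture): "box" ([left, top, right, bottom] in pixels, round what is visible of it).
- eyes.outline_of(thing, picture): "region" (480x640 bool, what is visible of it) and "box" ([left, top, right, bottom] in pixels, round what is visible of it).
- eyes.tip_of(thing, picture): "point" ([column, row] in pixels: a listed point, or the origin of a listed thing).
The state is a dict: "t": time; "q": joint angles; "dq": joint speeds; "effort": joint torques, N m; "tool_pos": TCP position; "tool_rot": TCP orientation; "contact_force": force on the tool from outside, world axes, zero at the start; "wrist_torque": the same for the moment, N m; "opening": finger opening in m; "grip_force": force on a finger pad.
Only numpy, scipy, OpenCV 4.12 (cv2) and the standard library are available. Lean on these libraries where they do the work, as an engineer would, in place of code of your own. Each camera call takes 0.05 s, during which the arm holds its last target. There are 200 camera calls.

TASK

A well plate has been left askew on the plate mixer. With the fingertips push it straight back until its long side lies flush along the back fence; then roll the knurled wheel under a fingertip, its top towards the plate, until the jaw's pointer stands on the long gauge line. Move the jaw by its wheel only and stop at the line so that the plate is not squeezed; do not pick the plate up, and leave the other things as they stand.

Things in the scene. Friction and masses are not known exactly. Their poses are not given: they have to be found in the camera images.
- mixer: bench plate mixer (switched off), 176 x 226 mm, fixed, housing 56 mm high with a platform on top (x -77 to 77, y -106 to 108, z 73). Origin: centre of its underside, at bench height; x points to its back, y to its left end, z up. 'M' below means (x, y, z) in mm in this frame. A scale block (x 48 to 70, y 5 to 63, top z 93) stands behind the jaw
- plate: loose 96-well plate on the mat, 74 (its x) x 108 (its y) x 14 mm, 36 to 63 g; origin: centre of its underside. Its skirt, 10 mm high, is what can be pushed. Starts 8 to 16 mm in front of the back fence and turned up to 0.06 rad; flush on that fence its origin is at M x 8. The closing jaw may gently slide it along towards the right end fence
- plate_home (a point): point on the mixer's 2 mm rubber mat, M (8, -32, 75), where the plate's origin is when it touches both fences; axes as the mixer's. Mat top z 75. Fences are fixed bars with tops at z 89: back fence, inner face x 45, from y -92 to -4; right end fence, inner face y -86, from x -22 to 38
- wheel (a joint): turn of the knurled wheel in rad, 0 with the jaw fully open. Upright steel wheel at the platform's left end, radius 22, 16 mm wide, axle along the mixer's x through M (8, 80, 91). Grows as its top moves to the mixer's -y (right, towards the plate) and closes the jaw 5 mm per rad (22 mm of rim). Turned by friction of a fingertip pressed on it; rim drag 1 to 2 N; stays where left
- wheel_top (a point): fixed point on the mixer: the highest point of the knurled wheel's rim, M (8, 80, 113); axes as the mixer's. 9 mm above the gear case behind the wheel (x 19 to 35, y 62 to 98, top z 104), 14 mm above the thin cheek in front of it (x -9 to -3, y 67 to 93, top z 99) and 19 mm above the jaw
- jaw (a joint): travel of the jaw in m towards the plate (mixer's -y): 0 fully open, 0.020 pointer exactly on the gauge line, 0.026 end stop; starts at 0.002 to 0.009. Driven by the wheel through rack and pinion. Steel bar, M x -17 to 33, z 76 to 94, 12 mm thick, face at y = 44 mm minus travel. On the line it leaves the plate 2 mm of play to the right end fence; 2 mm further it squeezes it
- pointer (a point): tip of the thin dark pointer that sticks out of the jaw's back end over the scale, z 94 in the mixer frame
- gauge_mark (a point): the gauge mark: the one long line right across the white scale (the other lines, every 2 mm, are short and thin), mixer frame (55.5, 30, 94); axes as the mixer's. The pointer stands at larger y than this while the jaw is open
- timer: bystander, loose: small square lab timer, 62x62x20 mm; origin: centre of its underside
- petri_a: bystander, loose: shallow round dish with lid, 58 mm wide, 15 mm high; origin: centre of its underside
- petri_b: bystander, loose: another shallow round dish with lid, 58 mm wide, 15 mm high; origin: centre of its underside
- marker: bystander, loose: pen lying flat, 125 mm long, 12 mm thick; origin: centre of its underside
- small_flask: bystander, loose: small conical flask, 50 mm wide, 70 mm high; origin: centre of its underside
- small_beaker: bystander, loose: small beaker, 46 mm wide, 57 mm high; origin: centre of its underside

How it is judged:
By the outcome, as a careful person would: the job done as asked, in the order asked, and still so for the second after the job is handed in, with the robot touching nothing.
It also fails if it takes over 58 s, if anything falls off the work surface, if the arm or the gripper's body presses on something with over 40 N, if the wrist force passes 120 N, or if a joint passes its speed limit or range.

## Working session

There is one attempt and no reset: what is moved stays moved. The work goes in short steps, Python scripts to look and compute and a tool call to move; the robot and the scene stay as the last step left them, time stands still between calls to the robot, and variables do not carry over. Pictures are saved under pics/ and viewed, at most 10 in all, crops included, and the job is handed in when it is done.

Besides the shell and the picture viewer there is one more tool, called as name(argument=value, ...), one argument or row to a line, values as JSON. apply_moves: Moves the arm, as the interface text tells. Its arguments: {"type":"object","properties":{"plan":{"type":"array","items":{"type":"array","items":{"type":"number"}}},"newtons":{"type":"number"}},"required":["plan"]}

```bash
mkdir -p pics; ls
cat > h.py <<'E'
from station import telemetry, eyes, ctrl
import numpy as np, cv2
from scipy.spatial.transform import Rotation as R
def tool():
    o=telemetry.get_obs(); T=np.eye(4); T[:3,:3]=R.from_rotvec(o['tool_rot']).as_matrix(); T[:3,3]=o['tool_pos']; return T
def look(n):
    T=tool(); p=eyes.get_image(n)
    p['P']=np.array(p['pose']) if 'pose' in p else T@np.array(p['hand_eye']); return p
def cloud(p):
    v,u=np.mgrid[:480,:640]; z=p['range_z']; K=p['K']
    c=np.stack([(u-K[0,2])/K[0,0]*z,(v-K[1,2])/K[1,1]*z,z],-1)
    return c@p['P'][:3,:3].T+p['P'][:3,3]
def ray_z(p,uv,z):
    d=p['P'][:3,:3]@np.linalg.solve(p['K'],[uv[0],uv[1],1]); o=p['P'][:3,3]
    return o+d*(z-o[2])/d[2]
E
python3 - <<'E'
from h import *
o=telemetry.get_obs(); print({k:np.round(v,3) for k,v in o.items()}, ctrl.pinch_z)
for n in ['top','scene']:
    p=look(n); cv2.imwrite(f'pics/{n}0.png',p['img'])
    C=cloud(p)
    print(n,p['P'].round(3).tolist())
    for t in ['mixer','plate','plate_home','wheel_top','pointer','gauge_mark','wheel','jaw']:
        try:
            r=eyes.tip_of(t,p)[:1] if t not in('wheel','jaw') else eyes.search_frame(t,p)[:1]
        except Exception as e: print(t,e); continue
        for d in r:
            if 'point' in d:
                u,v=np.round(d['point']).astype(int); print(t,round(d['confidence'],2),u,v,C[v,u].round(3))
            else: print(t,round(d['confidence'],2),d['box'])
E
```

```text
pics
{'t': np.float64(0.0), 'q': array([ 1.093,  0.053,  1.614,  0.   ,  1.476, -0.119]), 'dq': array([ 0.002, -0.   ,  0.001, -0.002, -0.003,  0.001]), 'effort': array([-3.0000e-03, -3.9365e+01, -3.7018e+01, -0.0000e+00,  7.0000e-03,
        0.0000e+00]), 'tool_pos': array([0.219, 0.585, 0.403]), 'tool_rot': array([-5.600e-01, -3.091e+00,  3.000e-03]), 'contact_force': array([-0.091,  0.174, -0.5  ]), 'wrist_torque': array([ 0.044, -0.046,  0.078]), 'grip_force': np.float64(0.0), 'opening': np.float64(0.085)} 0.1547
top [[-0.011, -0.986, 0.169, 0.376], [-1.0, 0.015, 0.024, -0.41], [-0.026, -0.168, -0.985, 0.948], [0.0, 0.0, 0.0, 1.0]]
mixer 0.58 280 263 [ 0.472 -0.313  0.09 ]
plate 0.81 280 275 [ 0.45  -0.313  0.09 ]
plate_home 0.94 292 267 [ 0.465 -0.335  0.089]
wheel_top 0.67 250 222 [ 0.545 -0.26   0.113]
pointer 0.74 282 224 [ 0.544 -0.316  0.093]
gauge_mark 0.83 288 222 [ 0.548 -0.328  0.093]
wheel 0.52 [240.9, 216.2, 259.5, 236.3]
jaw 0.81 [245.3, 205.9, 278.0, 249.9]
scene [[-0.727, -0.525, 0.442, 0.169], [-0.686, 0.56, -0.464, -0.007], [-0.004, -0.641, -0.767, 0.734], [0.0, 0.0, 0.0, 1.0]]
mixer 0.75 306 331 [ 0.442 -0.27   0.075]
plate 0.62 321 306 [ 0.45  -0.311  0.09 ]
wheel_top 0.94 249 284 [ 0.547 -0.255  0.111]
pointer 0.57 277 268 [ 0.545 -0.311  0.098]
gauge_mark 0.95 286 266 [ 0.54  -0.325  0.094]
wheel 0.79 [235.6, 283.4, 268.5, 299.6]
jaw 0.73 [236.2, 268.8, 279.9, 314.8]
```

Run:
```python
import cv2
a=cv2.imread('pics/top0.png');b=cv2.imread('pics/scene0.png')
c=cv2.hconcat([cv2.resize(a[140:370,160:430],(400,340)),cv2.resize(b[190:420,170:440],(400,340))])
cv2.imwrite('pics/c0.png',c)
```

```text
(no output)
```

View pics/c0.png

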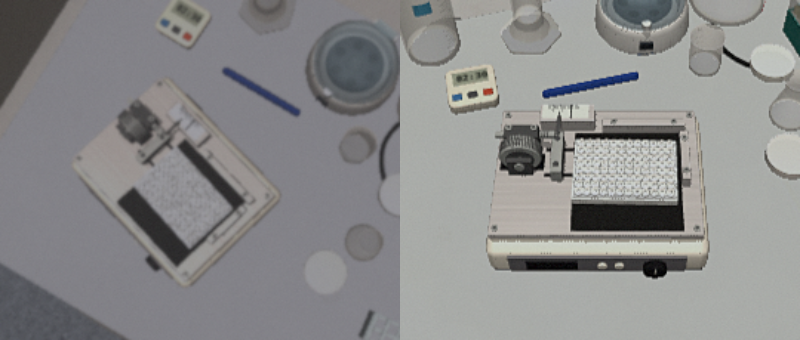

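View pics/top0.png

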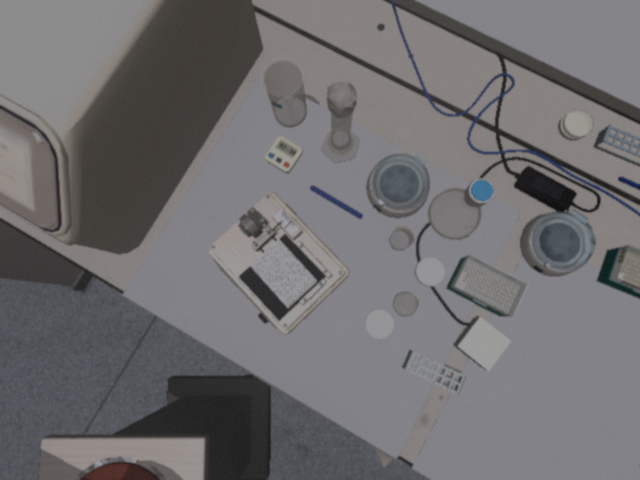

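Pictures: the mixer is turned about -47° with its back to upper right in the top view (wheel about (250,222), plate about (280,275)). A tall instrument stands at upper left. Next I'll fit the mixer pose and check the tall objects.

```bash
cat >> h.py <<'E'
PT={'wheel_top':(8,80,113),'gauge_mark':(55.5,30,94),'plate_home':(8,-32,75),'mixer':(0,0,0)}
def fit(pics,names=('wheel_top','gauge_mark','plate_home')):
    A=[];B=[]
    for p in pics:
        for n in names:
            r=eyes.tip_of(n,p)
            if r and r[0]['confidence']>.4:
                w=ray_z(p,r[0]['point'],PT[n][2]/1e3); A.append(PT[n][:2]);B.append(w[:2])
    A=np.array(A)/1e3;B=np.array(B);a=A-A.mean(0);b=B-B.mean(0)
    th=np.arctan2((a[:,0]*b[:,1]-a[:,1]*b[:,0]).sum(),(a*b).sum())
    Q=np.array([[np.cos(th),-np.sin(th)],[np.sin(th),np.cos(th)]]);t=B.mean(0)-Q@A.mean(0)
    return th,t,((A@Q.T+t)-B)*1e3
E
python3 - <<'E'
from h import *
P=[look('top'),look('scene')]
th,t,e=fit(P); print(th,t,e.round(1))
Q=np.array([[np.cos(th),-np.sin(th)],[np.sin(th),np.cos(th)]])
for p in P:
    C=cloud(p); print('--')
    m=(C[...,2]>.14)&(p['range_z']>0)&(C[...,0]>.1)&(np.hypot(C[...,0],C[...,1])<1.1)
    g=np.round(C[m]/.1).astype(int)
    d={}
    for x,y,z in g: d[(x,y)]=max(d.get((x,y),0),z)
    print(sorted((k[0],k[1],int(v)) for k,v in d.items()))
p=P[0]
for n in ['plate','pointer']:
    r=eyes.tip_of(n,p)[0]; w=ray_z(p,r['point'],.075 if n=='plate' else .094); print(n,w,Q.T@(w[:2]-t))
T=tool();print(T.round(3))
E
```

```text
-0.8385438970757576 [ 0.48163351 -0.3035281 ] [[ 2.4  2.3]
 [ 1.6 -4. ]
 [-1.5 -0.1]
 [-2.5 -3.5]
 [ 0.   5.2]]
--
[(np.int64(5), np.int64(0), 3), (np.int64(5), np.int64(1), 3), (np.int64(6), np.int64(-8), 4), (np.int64(6), np.int64(-7), 4), (np.int64(6), np.int64(-6), 2), (np.int64(6), np.int64(-1), 4), (np.int64(6), np.int64(0), 4), (np.int64(6), np.int64(1), 3), (np.int64(7), np.int64(-8), 4), (np.int64(7), np.int64(-7), 4), (np.int64(7), np.int64(-6), 4), (np.int64(7), np.int64(-5), 4), (np.int64(7), np.int64(-4), 3), (np.int64(7), np.int64(-2), 4), (np.int64(7), np.int64(-1), 4), (np.int64(7), np.int64(0), 4), (np.int64(8), np.int64(-7), 4), (np.int64(8), np.int64(-6), 4), (np.int64(8), np.int64(-5), 4), (np.int64(8), np.int64(-4), 2), (np.int64(8), np.int64(-3), 2), (np.int64(8), np.int64(-2), 4), (np.int64(8), np.int64(-1), 4), (np.int64(8), np.int64(0), 4), (np.int64(9), np.int64(-3), 2), (np.int64(9), np.int64(-2), 3)]
--
[(np.int64(5), np.int64(0), 3), (np.int64(5), np.int64(1), 3), (np.int64(6), np.int64(-7), 2), (np.int64(6), np.int64(-6), 2), (np.int64(6), np.int64(-1), 4), (np.int64(6), np.int64(0), 4), (np.int64(6), np.int64(1), 2), (np.int64(7), np.int64(-4), 3), (np.int64(7), np.int64(-2), 4), (np.int64(7), np.int64(-1), 4), (np.int64(8), np.int64(-4), 4), (np.int64(8), np.int64(-3), 4), (np.int64(8), np.int64(-2), 4), (np.int64(8), np.int64(-1), 4), (np.int64(9), np.int64(-3), 4), (np.int64(9), np.int64(-2), 4)]
plate [ 0.45412241 -0.310449    0.075     ] [-0.01324558 -0.02508613]
pointer [ 0.54782067 -0.31907514  0.094     ] [0.05581106 0.03882752]
[[-0.936  0.351 -0.     0.219]
 [ 0.351  0.936 -0.     0.585]
 [-0.    -0.    -1.     0.405]
 [ 0.     0.     0.     1.   ]]
```

Run:
```python
from h import *
for n in ('top','scene'):
    p=look(n); C=cloud(p); m=(C[...,2]>.05)&(p['range_z']>0)&(C[...,0]>.1)
    c=C[m]
    for y in np.arange(-.25,.65,.05):
        s=c[abs(c[:,1]-y)<.025]
        if len(s): 
            s=s[np.argsort(s[:,0])][:3]; print(n,round(y,2),s[-1].round(2), end=' ')
    print()
```

```text
top -0.25 [ 0.39 -0.27  0.05] top -0.2 [ 0.44 -0.22  0.05] top -0.15 [ 0.5  -0.17  0.05] top -0.1 [ 0.6  -0.08  0.31] top -0.05 [ 0.51 -0.03  0.28] top -0.0 [0.49 0.   0.23] top 0.05 [0.5  0.03 0.24] top 0.1 [0.54 0.08 0.26] 
scene -0.25 [ 0.38 -0.27  0.05] scene -0.2 [ 0.44 -0.22  0.05] scene -0.15 [ 0.49 -0.17  0.05] scene -0.1 [ 0.6  -0.08  0.31] scene -0.05 [ 0.51 -0.03  0.28] scene -0.0 [0.49 0.   0.24] scene 0.05 [0.5  0.03 0.23] scene 0.1 [0.53 0.08 0.24] scene 0.15 [0.56 0.13 0.09]
```

apply_moves(
  plan=[
    [0.05,-0.018,-0.034,0,0.06],
    [0.05,-0.036,-0.068,0,0.12],
    [0.05,-0.054,-0.101,0,0.18],
    [0.05,-0.072,-0.135,0,0.24],
    [0.05,-0.09,-0.169,0,0.3],
    [0.05,-0.108,-0.203,0,0.36],
    [0.05,-0.127,-0.237,0,0.42],
    [0.05,-0.145,-0.271,0,0.48],
    [0.05,-0.176,-0.298,0,0.48],
    [0.05,-0.208,-0.325,0,0.48],
    [0.05,-0.24,-0.352,0,0.48],
    [0.05,-0.271,-0.379,0,0.48],
  ],
)

```text
t: 2.5
tool_pos: [0.3402, 0.1333, 0.4053]
tool_rot: [1.278, 2.868, 0.002]
contact_force: [0.4, 1.5, 0.7]
opening: 0.0496
grip_force: 0.0
```

apply_moves(
  plan=[
    [0.05,-0.031,-0.019,0,0],
    [0.05,-0.062,-0.038,0,0],
    [0.05,-0.093,-0.057,0,0],
    [0.05,-0.124,-0.076,0,0],
    [0.05,-0.155,-0.094,0,0],
    [0.05,-0.185,-0.113,0,0],
    [0.05,-0.22,-0.129,0,0],
    [0.05,-0.255,-0.145,0,0],
    [0.05,-0.29,-0.161,0,0],
    [0.05,-0.325,-0.177,0,0],
    [0.05,-0.36,-0.193,0,0],
    [0.05,-0.396,-0.208,0,0],
  ],
)

```text
t: 3.5
tool_pos: [0.4501, -0.3005, 0.4047]
tool_rot: [1.28, 2.869, -0.0]
contact_force: [1.1, 0.7, 0.9]
opening: 0.0501
grip_force: 0.0
```

Run:
```python
from h import *
p=look('wrist'); cv2.imwrite('pics/w1.png',p['img']); print(p['hand_eye'].round(3),tool().round(3))
th,t,e=fit([p]); print(th,t,e.round(1))
Q=np.array([[np.cos(th),-np.sin(th)],[np.sin(th),np.cos(th)]])
C=cloud(p)
for n in ['wheel_top','gauge_mark','plate_home','plate','pointer']:
    r=eyes.tip_of(n,p)
    if not r: print(n,'none');continue
    r=r[0]; w=ray_z(p,r['point'],{'plate':75,'pointer':94}.get(n) and {'plate':.075,'pointer':.094}[n] or PT[n][2]/1e3); u,v=np.round(r['point']).astype(int);print(n,r['point'],round(r['confidence'],2),(Q.T@(w[:2]-t)*1e3).round(1),C[v,u].round(3))
```

```text
[[ 0.001 -0.954 -0.3    0.076]
 [ 1.     0.001 -0.     0.   ]
 [ 0.    -0.3    0.954  0.031]
 [ 0.     0.     0.     1.   ]] [[-0.665  0.747 -0.     0.451]
 [ 0.747  0.665 -0.004 -0.305]
 [-0.002 -0.002 -1.     0.403]
 [ 0.     0.     0.     1.   ]]
-0.8446029735530205 [ 0.47963446 -0.30059443] [[ 0.1  0.7]
 [-0.1 -0.7]]
wheel_top [443.3, 266.5] 0.69 [ 8.5 79.5] [ 0.545 -0.254  0.112]
gauge_mark [376.9, 305.7] 0.72 [55.  30.5] [ 0.467 -0.281  0.239]
plate_home none
plate [311.2, 238.5] 0.68 [ -3.2 -30.1] [ 0.452 -0.315  0.089]
pointer none
```

View pics/w1.png

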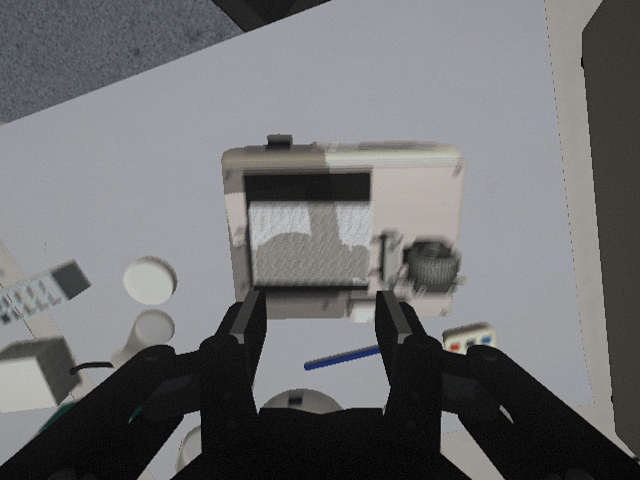

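The wrist view shows the plate around (310,245), the wheel at (435,265), and the gauge hidden behind a finger. I'll back off to the front and lower, then measure.

apply_moves(
  plan=[
    [0.05,0.025,-0.003,0.035,0],
    [0.05,0.05,-0.006,0.07,0],
    [0.05,0.05,-0.006,0.07,0],
    [0.05,0.05,-0.006,0.07,0],
  ],
)

```text
t: 4.28
tool_pos: [0.4102, -0.2627, 0.3302]
tool_rot: [-1.274, -2.863, -0.004]
contact_force: [0.2, 0.1, -0.5]
opening: 0.0501
grip_force: 0.0
```

```bash
cat >> h.py <<'E'
def toM(th,t,w):
    Q=np.array([[np.cos(th),-np.sin(th)],[np.sin(th),np.cos(th)]]); return (np.asarray(w)[...,:2]-t)@Q*1e3
E
python3 - <<'E'
from h import *
ps=[look('wrist'),look('wrist')]; p=ps[1]; cv2.imwrite('pics/w2.png',p['img'])
th,t,e=fit(ps); print(th,t,e.round(1))
print('tcp M',toM(th,t,tool()[:3,3]),tool()[:3,3], 'yaw',np.arctan2(tool()[1,1],tool()[0,1])-np.pi/2)
for n,z in [('plate',.075),('pointer',.094)]:
    for r in eyes.tip_of(n,p)[:1]: print(n,r['point'],r['confidence'],toM(th,t,ray_z(p,r['point'],z)))
for r in eyes.outline_of('plate',p)[:1]:
    m=r['region'].astype(np.uint8); C=cloud(p)[(m>0)&(p['range_z']>0)]; C=C[(C[:,2]>.08)&(C[:,2]<.095)]
    M=toM(th,t,C); rc=cv2.minAreaRect(M.astype(np.float32)); print(rc, np.percentile(M,[0.5,99.5],axis=0), np.median(C[:,2]))
    for y in range(-80,25,15):
        s=M[abs(M[:,1]-y)<4]; print(y,s[:,0].min().round(1),s[:,0].max().round(1))
E
```

```text
0.5935536411348031 [ 0.49393771 -0.37508975] [[ 16.   -3.5]
 [-16.    3.5]]
tcp M [ -6.05467967 135.71918535] [ 0.41300949 -0.26597065  0.33667298] yaw -0.8387697879812217
plate [315.9, 331.0] 0.8 [ 0.3185403  69.47575865]
((0.6559715270996094, 69.97117614746094), (105.7880630493164, 72.5845947265625), 8.24159049987793) [[-40.29075437  32.7074709 ]
 [ 52.66321981 109.49659446]] 0.08883095600048074Traceback (most recent call last):
  File "<stdin>", line 11, in <module>
    return umr_minimum(a, axis, None, out, keepdims, initial, where)
ValueError: zero-size array to reduction operation minimum which has no identity
```

View pics/w2.png

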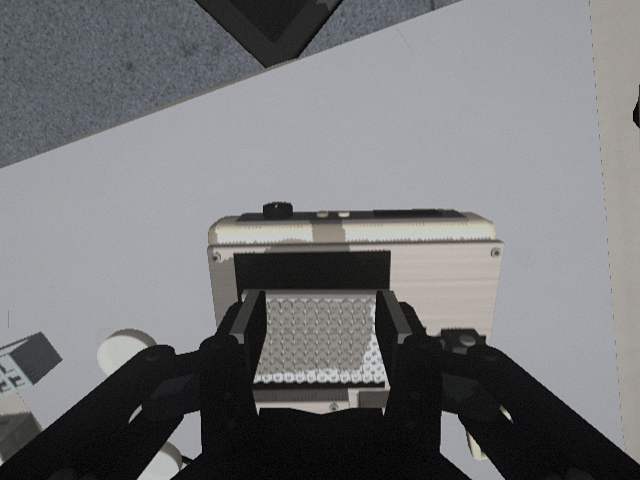

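The image shows the platform front edge (rows 243–250) and plate front edge (row ~290), with the wheel hidden behind the finger. The platform edges in depth should give the pose.

```bash
cat > m.py <<'E'
from h import *
p=look('wrist'); C=cloud(p).reshape(-1,3); C=C[(p['range_z']>0).ravel()]
th,t=-.842,np.array([.4803,-.3018])
for it in range(4):
    M=toM(th,t,C); z=C[:,2]; k=(z>.069)&(z<.078)&(abs(M[:,0])<100)&(abs(M[:,1])<125); S=M[k]
    f=[]
    for y in range(-90,95,6):
        s=S[abs(S[:,1]-y)<3]
        if len(s)>5: f.append((y,np.percentile(s[:,0],1)))
    f=np.array(f); c=np.polyfit(f[:,0],f[:,1],1); r=np.polyval(c,f[:,0])-f[:,1]; g=abs(r)<3; c=np.polyfit(f[g,0],f[g,1],1)
    lr=[]
    for x in range(-70,-40,3):
        s=S[abs(S[:,0]-x)<2]
        if len(s)>5: lr.append((s[:,1].min(),s[:,1].max()))
    lo,hi=np.median(lr,0)
    # correct
    th-=c[0]; dx=np.polyval(c,0)+77; dy=((lo+106)+(hi-108))/2
    Q=np.array([[np.cos(th),-np.sin(th)],[np.sin(th),np.cos(th)]]); t=t+Q@np.array([dx,dy])/1e3
    print(th,t.round(4),'edge',c.round(4),lo.round(1),hi.round(1),'zmed',np.median(C[k,2]).round(4))
M=toM(th,t,C); T=tool(); print('tcp M',toM(th,t,T[:3,3]).round(1),T[2,3].round(4),'tool yaw off',np.arctan2(T[1,1],T[0,1])-np.pi/2-th)
k=(z>.082)&(z<.094)&(M[:,0]>-60)&(M[:,0]<20)
f=[]
for y in range(-90,30,4):
    s=M[k&(abs(M[:,1]-y)<2)]
    if len(s)>4: f.append((y,s[:,0].min().round(1)))
print('plate front',f)
for x in (-35,-30,-25,-20,-10):
    s=M[k&(abs(M[:,0]-x)<2)&(M[:,1]<32)]; 
    if len(s): print(x,s[:,1].min().round(1),s[:,1].max().round(1))
E
python3 m.py
```

```text
-0.8188611999979997 [ 0.4806 -0.3049] edge [-2.31000e-02 -7.44645e+01] -107.6 105.8 zmed 0.0736
-0.8187982299895064 [ 0.4817 -0.304 ] edge [-1.00000e-04 -7.69791e+01] -104.1 108.9 zmed 0.0736
-0.8188737943115658 [ 0.4816 -0.3041] edge [ 1.00000e-04 -7.70074e+01] -105.7 107.5 zmed 0.0736
-0.8188890582551425 [ 0.4816 -0.3041] edge [  0.     -77.0006] -105.6 107.6 zmed 0.0736
tcp M [-75.5 -24.2] 0.335 tool yaw off -0.0199849767207122
plate front [(-82, np.float64(-45.0)), (-78, np.float64(-45.6)), (-74, np.float64(-45.7)), (-70, np.float64(-45.1)), (-66, np.float64(-45.4)), (-62, np.float64(-45.3)), (-58, np.float64(-45.3)), (-54, np.float64(-45.1)), (-50, np.float64(-45.3)), (-46, np.float64(-44.9)), (-42, np.float64(-45.3)), (-38, np.float64(-45.1)), (-34, np.float64(-44.8)), (-30, np.float64(-44.6)), (-26, np.float64(-44.5)), (-22, np.float64(-44.4)), (-18, np.float64(-44.5)), (-14, np.float64(-44.5)), (-10, np.float64(-44.2)), (-6, np.float64(-44.1)), (-2, np.float64(-44.1)), (2, np.float64(-44.1)), (6, np.float64(-44.3)), (10, np.float64(-43.9)), (14, np.float64(-44.2)), (18, np.float64(-43.5)), (22, np.float64(-43.5))]
-35 -63.2 14.0
-30 -62.8 14.3
-25 -63.3 13.6
-20 -63.5 13.8
-10 -65.7 14.7
```

apply_moves(
  plan=[
    [0.05,0,-0.006,0.03,-0.02],
    [0.05,0,-0.006,0.06,-0.02],
    [0.05,0,-0.006,0.08,-0.02],
    [0.05,0,-0.006,0.08,-0.02],
    [0.05,0,-0.006,0.08,-0.02],
  ],
)

```text
t: 5.3
tool_pos: [0.4074, -0.269, 0.2537]
tool_rot: [-1.25, -2.879, -0.002]
contact_force: [0.4, 0.3, 1.1]
opening: 0.0503
grip_force: 0.0
```

Run:
```python
from h import *
for i in range(4):
    p=look('wrist'); o=telemetry.get_obs(); print(o['t'],o['tool_pos'].round(4),o['tool_rot'].round(4),o['contact_force'].round(2))
C=cloud(p); r=p['range_z']
cv2.imwrite('pics/w3.png',p['img'])
# finger tip depths in tool frame
T=p['P']; H=np.array(p['hand_eye'])
L=(C-tool()[:3,3])@tool()[:3,:3]
m=(r>0)&(L[...,2]<.19)&(L[...,2]>.1)&(abs(L[...,0])<.02)
for s in (-1,1):
    k=m&(s*L[...,1]>0)&(abs(L[...,1])<.06); print(s,np.percentile(L[k],[1,50,99],axis=0).round(4),k.sum())
print(np.median(C[...,2][(C[...,2]>.06)&(C[...,2]<.08)]))
```

```text
5.35 [ 0.408  -0.2695  0.2554] [ 1.2504e+00  2.8815e+00 -3.0000e-04] [-1.18 -0.38  0.14]
5.4 [ 0.4083 -0.2698  0.2564] [ 1.2495e+00  2.8797e+00 -1.3000e-03] [ 0.61 -0.31 -0.24]
5.45 [ 0.4085 -0.2699  0.2569] [ 1.2491e+00  2.8789e+00 -1.9000e-03] [-0.25 -0.49 -0.81]
5.5 [ 0.4085 -0.2699  0.2569] [ 1.2489e+00  2.8787e+00 -1.9000e-03] [ 0.77 -0.24  0.15]
-1 [[-0.0185 -0.059   0.1003]
 [ 0.0033 -0.0406  0.1187]
 [ 0.0167 -0.0019  0.1883]] 16525
1 [[-0.0186  0.0016  0.1003]
 [ 0.0033  0.0409  0.1189]
 [ 0.0168  0.0591  0.1883]] 16531
0.07323939825414358
```

View pics/w3.png

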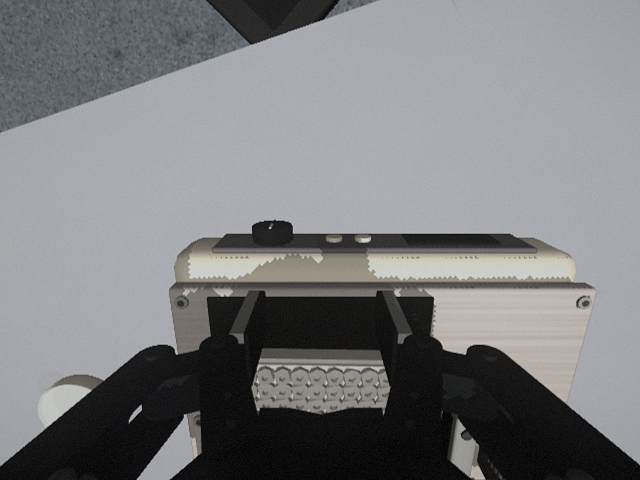

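The fingertips hang over the mat just in front of the plate's front edge (row ~350). I'll lower a bit more and approach it.

apply_moves(
  plan=[
    [0.05,0,0,0.004,0],
    [0.05,0,0,0.008,0],
    [0.05,0,0,0.008,0],
    [0.05,-0.005,0,0.008,0],
    [0.05,-0.01,0,0.008,0],
    [0.05,-0.014,0,0.008,0],
    [0.05,-0.014,0,0.008,0],
    [0.05,-0.014,0,0.008,0],
  ],
)

```text
t: 6.17
tool_pos: [0.4176, -0.2798, 0.2468]
tool_rot: [1.251, 2.882, -0.0]
contact_force: [-0.6, 0.2, -0.5]
opening: 0.0498
grip_force: 0.0
```

```bash
python3 m.py | tail -8; python3 -c "
from h import *
o=telemetry.get_obs();print(o['t'],o['tool_pos'].round(4),o['contact_force'])"
```

```text
-0.8187960841178509 [ 0.4815 -0.3038] edge [  0. -77.] -105.6 107.6 zmed 0.0733
tcp M [-61.4 -30.3] 0.2467 tool yaw off -3.158711814021942e-05
plate front [(-90, np.float64(-15.8)), (-86, np.float64(-14.5)), (-62, np.float64(-30.5)), (-58, np.float64(-44.4)), (-54, np.float64(-60.0)), (-50, np.float64(-45.2)), (-46, np.float64(-45.3)), (-42, np.float64(-44.9)), (-38, np.float64(-45.1)), (-34, np.float64(-45.0)), (-30, np.float64(-45.1)), (-26, np.float64(-44.9)), (-22, np.float64(-44.8)), (-18, np.float64(-44.5)), (-14, np.float64(-44.3)), (-10, np.float64(-44.7)), (-6, np.float64(-60.0)), (-2, np.float64(-44.4)), (2, np.float64(-30.8))]
-35 -59.3 -0.6
-30 -60.5 0.5
-25 -61.6 1.4
-20 -61.3 0.7
-10 -94.5 -0.6
6.2167 [ 0.4174 -0.2796  0.2467] [-0.03070362  0.51815142 -0.51659621]
```

apply_moves(
  plan=[
    [0.05,-0.002,0,-0.001,0],
    [0.05,-0.004,0,-0.001,0],
    [0.05,-0.006,0,-0.001,0],
    [0.05,-0.008,0,-0.001,0],
    [0.05,-0.01,0,-0.001,0],
    [0.05,-0.012,0,-0.001,0],
    [0.05,-0.014,0,-0.001,0],
    [0.05,-0.016,0,-0.001,0],
    [0.05,-0.018,0,-0.001,0],
    [0.05,-0.019,0,-0.001,0],
    [0.05,-0.019,0,-0.001,0],
    [0.05,-0.019,0,-0.001,0],
  ],
)

```text
t: 7.22
tool_pos: [0.4303, -0.2934, 0.2477]
tool_rot: [1.251, 2.882, -0.0]
contact_force: [0.1, 0.1, -0.2]
opening: 0.05
grip_force: 0.0
```

```bash
python3 m.py | tail -7|head -2; python3 -c "
from h import *
o=telemetry.get_obs();print(o['t'],o['tool_pos'].round(4),o['contact_force'])"
```

```text
tcp M [-42.8 -30.4] 0.2477 tool yaw off -0.00015101238513792747
plate front [(-90, np.float64(-22.5)), (-86, np.float64(5.1)), (-70, np.float64(-49.2)), (-66, np.float64(-49.6)), (-62, np.float64(-53.6)), (-58, np.float64(-53.8)), (-54, np.float64(-54.0)), (-50, np.float64(-30.9)), (-46, np.float64(-30.9)), (-42, np.float64(-30.9)), (-38, np.float64(-30.7)), (-34, np.float64(-30.7)), (-30, np.float64(-30.7)), (-26, np.float64(-30.5)), (-22, np.float64(-30.7)), (-18, np.float64(-30.8)), (-14, np.float64(-30.8)), (-10, np.float64(-31.3)), (-6, np.float64(-53.9)), (-2, np.float64(-53.8)), (2, np.float64(-53.7)), (6, np.float64(-49.8)), (10, np.float64(-49.3)), (22, np.float64(-31.1)), (26, np.float64(-30.7))]
7.2667 [ 0.4303 -0.2933  0.2477] [-1.04228223 -0.86537802 -0.5735384 ]
```

apply_moves(
  plan=[
    [0.05,-0.001,0,0,0],
    [0.05,-0.0015,0,0,0],
    [0.05,-0.002,0,0,0],
    [0.05,-0.0025,0,0,0],
    [0.05,-0.0025,0,0,0],
    [0.05,-0.0025,0,0,0],
  ],
)

```text
t: 7.77
tool_pos: [0.4319, -0.295, 0.2476]
tool_rot: [-1.25, -2.881, -0.001]
contact_force: [-0.5, 1.9, 1.1]
opening: 0.05
grip_force: 1.2
```

```bash
python3 m.py | tail -7|head -2; python3 -c "
from h import *
o=telemetry.get_obs();print(o['t'],o['tool_pos'].round(4),o['contact_force'])"
```

```text
tcp M [-40.4 -30.4] 0.2476 tool yaw off -0.00010908992189906375
plate front [(-90, np.float64(-22.8)), (-86, np.float64(-23.0)), (-70, np.float64(-47.1)), (-66, np.float64(-47.7)), (-62, np.float64(-51.3)), (-58, np.float64(-51.7)), (-54, np.float64(-51.5)), (-50, np.float64(-29.4)), (-46, np.float64(-29.2)), (-42, np.float64(-29.1)), (-38, np.float64(-29.0)), (-34, np.float64(-29.3)), (-30, np.float64(-29.5)), (-26, np.float64(-28.9)), (-22, np.float64(-29.0)), (-18, np.float64(-29.8)), (-14, np.float64(-29.4)), (-10, np.float64(-28.9)), (-6, np.float64(-51.8)), (-2, np.float64(-51.7)), (2, np.float64(-51.4)), (6, np.float64(-47.7)), (10, np.float64(-47.1)), (22, np.float64(-29.2)), (26, np.float64(-29.3))]
7.8167 [ 0.4319 -0.295   0.2476] [-1.35581921  2.37617271  2.39275647]
```

apply_moves(
  plan=[
    [0.05,-0.0005,0,0,0],
    [0.05,-0.001,0,0,0],
    [0.05,-0.001,0,0,0],
    [0.05,-0.001,0,0,0],
  ],
)

```text
t: 8.15
tool_pos: [0.4322, -0.2954, 0.2476]
tool_rot: [-1.249, -2.879, -0.002]
contact_force: [-4.7, 5.4, 4.3]
opening: 0.0499
grip_force: 3.5
```

apply_moves(
  plan=[
    [0.05,0.004,0,0,0],
    [0.05,0.012,0,0,0],
    [0.05,0.022,0,0,0],
    [0.05,0.022,0,-0.03,0],
    [0.05,0.022,0,-0.065,0],
    [0.0,0.022,0,-0.09,0],
    [0.0,0,0.03,-0.09,0],
    [0.0,-0.02,0.06,-0.09,0],
    [0.0,-0.04,0.09,-0.09,0],
    [0.0,-0.049,0.12,-0.09,0],
    [0.0,-0.049,0.12,-0.09,0],
    [0.0,-0.049,0.12,-0.09,0],
  ],
)

```text
t: 9.15
tool_pos: [0.5543, -0.2486, 0.3374]
tool_rot: [-1.247, -2.883, 0.0]
contact_force: [-0.5, -0.1, -0.4]
opening: -0.0001
grip_force: 0.0
```

```bash
cat > w.py <<'E'
import sys
from h import *
th,t=-.8188,np.array([.4815,-.3039])
p=look('wrist'); T=tool(); o=telemetry.get_obs(); print('t',o['t'],'tcp M',toM(th,t,T[:3,3]).round(1),T[2,3].round(4),o['contact_force'].round(1),o['opening'])
for n in ('top','scene'):
    p=look(n)
    d={}
    for k in ('pointer','gauge_mark','plate','wheel_top'):
        r=eyes.tip_of(k,p)
        if r: w=toM(th,t,ray_z(p,r[0]['point'],PT[k][2]/1e3 if k in PT else .075 if k=='plate' else .094)); print(n,k,np.round(r[0]['point'],1),round(r[0]['confidence'],2),w.round(1))
    if len(sys.argv)>1 and n==sys.argv[2]: cv2.imwrite(f'pics/{sys.argv[1]}.png',p['img'])
E
python3 w.py a scene
python3 - <<'E'
import cv2
b=cv2.imread('pics/a.png'); cv2.imwrite('pics/a1.png',cv2.resize(b[230:370,200:380],(720,560),interpolation=cv2.INTER_CUBIC))
E
```

```text
t 9.2 tcp M [ 9.2 90. ] 0.3373 [-0.5 -0.4 -0.4] -3.6509575851229554e-05
top pointer [279.2 218.4] 0.63 [55.5 48.6]
top gauge_mark [287.7 227.6] 0.9 [55.1 24.9]
top plate [289.2 267.6] 0.96 [  6.5 -28.6]
top wheel_top [250.8 220.7] 0.66 [14.3 77. ]
scene plate [373.  232.9] 0.66 [ 141.9 -118.1]
```

View pics/a1.png

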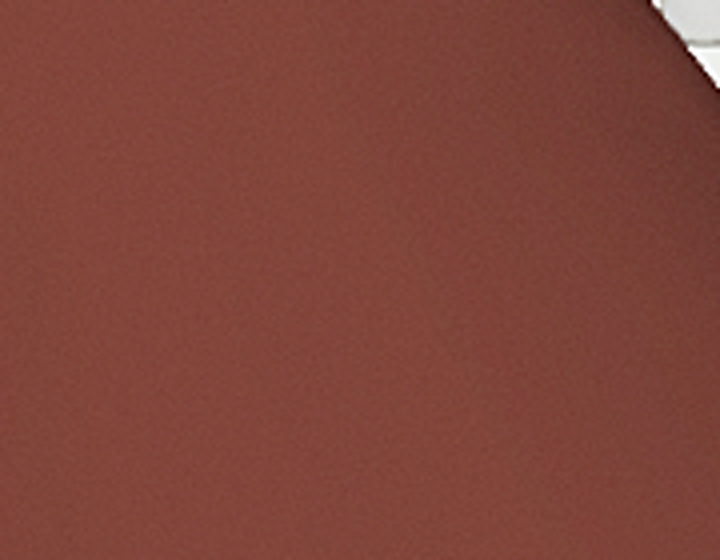

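The arm blocks the scene view entirely, so I'll use the wrist camera from above the scale.

apply_moves(
  plan=[
    [0.0,-0.02,-0.015,-0.02,0],
    [0.0,-0.04,-0.035,-0.04,0],
    [0.0,-0.06,-0.05,-0.063,0],
    [0.0,-0.071,-0.06,-0.063,0],
    [0.0,-0.071,-0.06,-0.063,0],
    [0.0,-0.071,-0.06,-0.063,0],
    [0.0,-0.071,-0.06,-0.063,0],
  ],
)

```text
t: 10.28
tool_pos: [0.5582, -0.3418, 0.3988]
tool_rot: [-1.249, -2.879, -0.002]
contact_force: [0.0, 0.2, 0.2]
opening: 0.0001
grip_force: 0.0
```

```bash
cat > g.py <<'E'
import sys
from h import *
th,t=-.8188,np.array([.4815,-.3039])
p=look('wrist');p=look('wrist'); T=tool(); print('t',telemetry.get_obs()['t'],'tcp M',toM(th,t,T[:3,3]).round(1),T[2,3].round(4))
for k in ('pointer','gauge_mark','plate','wheel_top'):
    r=eyes.tip_of(k,p)
    if r: w=toM(th,t,ray_z(p,r[0]['point'],PT[k][2]/1e3 if k in PT else .075 if k=='plate' else .094)); print(k,np.round(r[0]['point'],1),round(r[0]['confidence'],2),w.round(1))
# rectify scale plane z=94: 10 px/mm, M x 15..75 down, M y 70..0 right->left
Q=np.array([[np.cos(th),-np.sin(th)],[np.sin(th),np.cos(th)]]); cs=[]
for m in [(40,65),(40,0),(75,0),(75,65)]:
    w=np.append(Q@(np.array(m)/1e3)+t,.094); c=p['P'][:3,:3].T@(w-p['P'][:3,3]); c=p['K']@c; cs.append(c[:2]/c[2])
D=np.float32([[0,0],[780,0],[780,420],[0,420]]) 
cv2.imwrite(f'pics/{sys.argv[1]}.png',cv2.warpPerspective(p['img'],cv2.getPerspectiveTransform(np.float32(cs),D),(780,420),flags=cv2.INTER_CUBIC))
cv2.imwrite(f'pics/{sys.argv[1]}_full.png',p['img'])
E
python3 g.py g1
```

```text
t 10.3833 tcp M [79.9 30.5] 0.399
pointer [332.5 201.3] 0.69 [55.9 40.4]
gauge_mark [320.  199.1] 0.93 [54.1 30.2]
plate [249.4 140.2] 0.73 [  8.6 -28.2]
wheel_top [388.  138.8] 0.68 [ 6.8 79. ]
```

View pics/g1.png

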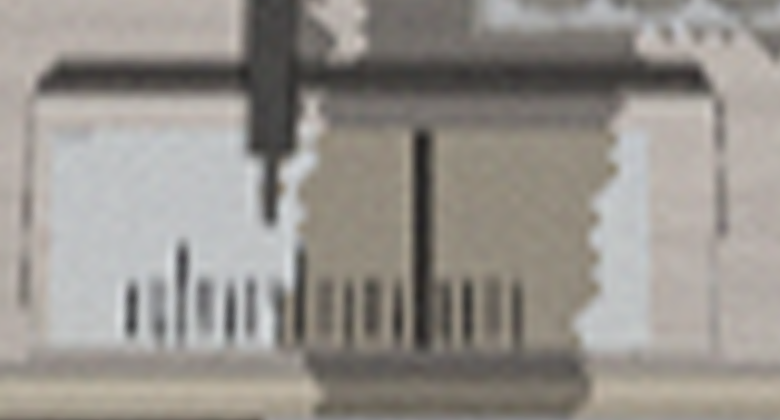

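Rectified scale (12 px/mm): the pointer tip is at column 270 and the long line at 423, so 12.75 mm remain, about 56 mm of rim. Now to the wheel.

apply_moves(
  plan=[
    [0.0,0.02,0.02,0.02,0],
    [0.0,0.045,0.04,0.04,0],
    [0.0,0.065,0.055,0.06,0],
    [0.0,0.072,0.062,0.075,0],
    [0.0,0.072,0.062,0.098,0],
    [0.0,0.072,0.062,0.107,0],
    [0.0,0.072,0.062,0.107,0],
    [0.0,0.072,0.062,0.107,0],
    [0.0,0.072,0.062,0.107,0],
  ],
)

```text
t: 11.33
tool_pos: [0.555, -0.2483, 0.2953]
tool_rot: [1.25, 2.88, -0.0]
contact_force: [-0.0, -0.3, 0.9]
opening: 0.0004
grip_force: 0.0
```

```bash
cat > s.py <<'E'
from h import *
th,t=-.8188,np.array([.4815,-.3039])
p=look('wrist');T=tool();o=telemetry.get_obs(); print(o['t'],toM(th,t,T[:3,3]).round(1),T[2,3].round(4),(R.from_euler('z',-th).apply(o['contact_force'])).round(2))
E
python3 s.py
```

```text
11.3833 [ 9.7 91.7] 0.2956 [-0.82 -0.71  0.55]
```

apply_moves(
  plan=[
    [0.0,0.0015,-0.002,0.004,0],
    [0.0,0.0015,-0.002,0.007,0],
    [0.0,0.0015,-0.002,0.009,0],
    [0.0,0.0015,-0.002,0.01,0],
    [0.0,0.0015,-0.002,0.01,0],
  ],
)

```text
t: 11.8
tool_pos: [0.5525, -0.248, 0.2858]
tool_rot: [1.25, 2.88, 0.001]
contact_force: [-1.7, 2.3, 7.0]
opening: -0.0001
grip_force: 3.5
```

```bash
python3 s.py
```

```text
11.85 [ 7.7 90. ] 0.2857 [-3.2   0.76  7.13]
```

apply_moves(
  plan=[
    [0.0,0,-0.001,0.0005,0],
    [0.0,0,-0.003,0.0005,0],
    [0.0,0,-0.006,0.0005,0],
    [0.0,0,-0.009,0.0005,0],
    [0.0,0,-0.012,0.0005,0],
    [0.0,0,-0.015,0.0005,0],
    [0.0,0,-0.018,0.0005,0],
    [0.0,0,-0.02,0.0005,0],
    [0.0,0,-0.02,0.0005,0],
    [0.0,0,-0.02,0.0005,0],
  ],
)

```text
t: 12.68
tool_pos: [0.5378, -0.2618, 0.2858]
tool_rot: [1.25, 2.88, 0.0]
contact_force: [-3.2, 3.1, 9.8]
opening: -0.0001
grip_force: 4.9
```

```bash
python3 s.py
```

```text
12.7333 [ 7.8 69.9] 0.2858 [-4.7  -1.12  9.92]
```

apply_moves(
  plan=[
    [0.0,0,0,-0.006,0],
    [0.0,0,0.0,-0.01,0],
    [0.0,0,0.01,-0.01,0],
    [0.0,0,0.02,-0.01,0],
    [0.0,0,0.02,-0.01,0],
    [0.0,0,0.02,-0.01,0],
    [0.0,0,0.02,-0.006,0],
    [0.0,0,0.02,-0.003,0],
    [0.0,0,0.02,-0.001,0],
    [0.0,0,0.02,0,0],
    [0.0,0,0.02,0,0],
    [0.0,0,0.02,0,0],
  ],
)

```text
t: 13.73
tool_pos: [0.5525, -0.2477, 0.2855]
tool_rot: [1.251, 2.881, 0.003]
contact_force: [-2.5, 5.2, 11.6]
opening: 0.0003
grip_force: 5.6
```

apply_moves(
  plan=[
    [0.0,0,-0.001,0,0],
    [0.0,0,-0.003,0,0],
    [0.0,0,-0.006,0,0],
    [0.0,0,-0.009,0,0],
    [0.0,0,-0.012,0,0],
    [0.0,0,-0.015,0,0],
    [0.0,0,-0.018,0,0],
    [0.0,0,-0.02,0,0],
    [0.0,0,-0.02,0,0],
    [0.0,0,-0.02,0,0],
  ],
)

```text
t: 14.57
tool_pos: [0.5376, -0.2618, 0.2856]
tool_rot: [1.251, 2.882, 0.0]
contact_force: [-5.1, 2.5, 12.2]
opening: 0.0002
grip_force: 6.2
```

```bash
python3 s.py
```

```text
14.6167 [ 7.6 69.7] 0.2856 [-5.43 -0.84 12.29]
```

apply_moves(
  plan=[
    [0.0,0,0,-0.01,0],
    [0.0,0,0,-0.035,0],
    [0.0,-0.02,-0.01,-0.065,0],
    [0.0,-0.05,-0.025,-0.095,0],
    [0.0,-0.072,-0.04,-0.113,0],
    [0.0,-0.072,-0.04,-0.113,0],
    [0.0,-0.072,-0.04,-0.113,0],
    [0.0,-0.072,-0.04,-0.113,0],
  ],
)

```text
t: 15.28
tool_pos: [0.557, -0.3412, 0.3948]
tool_rot: [-1.25, -2.88, -0.001]
contact_force: [0.2, 0.1, -0.3]
opening: -0.0003
grip_force: 0.0
```

```bash
python3 g.py g2
```

```text
t 15.3833 tcp M [78.3 30.2] 0.3939
pointer [323.6 203.3] 0.71 [55.  32.7]
gauge_mark [317.5 200.7] 0.83 [52.9 27.8]
plate [250.8 143.2] 0.58 [  9.3 -26.7]
wheel_top [389.5 141. ] 0.75 [ 6.7 78.8]
```

View pics/g2.png

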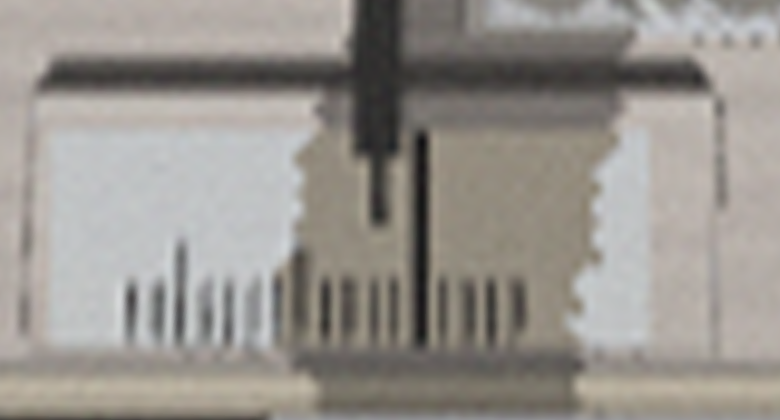

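Pointer at column 379 and line at 422, so 3.6 mm remain. That is 9.17 mm of jaw travel for 40 mm of stroke, with no slip, so I need about 15.7 mm more rim.

apply_moves(
  plan=[
    [0.0,0.02,0.02,0.02,0],
    [0.0,0.045,0.04,0.04,0],
    [0.0,0.065,0.055,0.06,0],
    [0.0,0.072,0.058,0.08,0],
    [0.0,0.072,0.058,0.1,0],
    [0.0,0.072,0.058,0.103,0],
    [0.0,0.072,0.058,0.106,0],
    [0.0,0.072,0.058,0.11,0],
    [0.0,0.072,0.058,0.112,0],
    [0.0,0.072,0.058,0.113,0],
    [0.0,0.072,0.058,0.113,0],
    [0.0,0.072,0.058,0.113,0],
  ],
)

```text
t: 16.58
tool_pos: [0.5512, -0.2498, 0.2861]
tool_rot: [1.25, 2.88, 0.0]
contact_force: [-2.8, 1.9, 5.6]
opening: 0.0001
grip_force: 3.0
```

```bash
python3 s.py
```

```text
16.6333 [ 8.1 87.9] 0.2861 [-4.67 -0.42  5.25]
```

apply_moves(
  plan=[
    [0.0,0,-0.001,0,0],
    [0.0,0,-0.003,0,0],
    [0.0,0,-0.006,0,0],
    [0.0,0,-0.009,0,0],
    [0.0,0,-0.0115,0,0],
    [0.0,0,-0.0135,0,0],
    [0.0,0,-0.015,0,0],
    [0.0,0,-0.0155,0,0],
    [0.0,0,-0.0155,0,0],
    [0.0,0,-0.0155,0,0],
  ],
)

```text
t: 17.47
tool_pos: [0.54, -0.2603, 0.2862]
tool_rot: [1.25, 2.879, 0.001]
contact_force: [-1.4, 3.8, 5.7]
opening: 0.0004
grip_force: 3.0
```

```bash
python3 s.py
```

```text
17.5167 [ 8.1 72.5] 0.2862 [-4.49  0.97  6.27]
```

apply_moves(
  plan=[
    [0.0,0,0,-0.01,0],
    [0.0,0,0,-0.035,0],
    [0.0,-0.02,-0.01,-0.065,0],
    [0.0,-0.05,-0.025,-0.095,0],
    [0.0,-0.072,-0.042,-0.113,0],
    [0.0,-0.072,-0.042,-0.113,0],
    [0.0,-0.072,-0.042,-0.113,0],
    [0.0,-0.072,-0.042,-0.113,0],
  ],
)

```text
t: 18.18
tool_pos: [0.5576, -0.3411, 0.3962]
tool_rot: [-1.251, -2.881, -0.001]
contact_force: [0.6, 1.1, -0.2]
opening: 0.0
grip_force: 0.0
```

```bash
python3 g.py g3
```

```text
t 18.2833 tcp M [78.4 30.7] 0.3947
pointer [319.1 204.8] 0.63 [57.2 29.6]
gauge_mark [320.3 200.7] 0.89 [53.8 30.6]
plate [245.5 145.2] 0.76 [ 11.6 -30.7]
wheel_top [390.2 141.1] 0.84 [ 7.4 80.1]
```

View pics/g3.png

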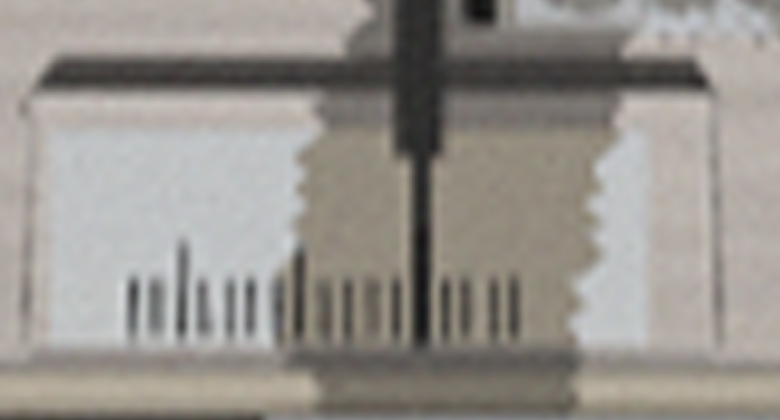

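The pointer now sits on the long line (columns about 420 and 422, within 0.2 mm). Next I'll check that the plate is still flush.

```bash
python3 - <<'E'
from h import *
th,t=-.8188,np.array([.4815,-.3039])
p=look('wrist'); C=cloud(p); k=p['range_z']>0
M=toM(th,t,C)[k]; z=C[k][:,2]
s0=(z>.084)&(z<.093)
for y in range(-80,24,10):
    s=M[s0&(abs(M[:,1]-y)<2)&(M[:,0]<20)&(M[:,0]>-60)]
    b=M[(z>.07)&(z<.0775)&(abs(M[:,1]-y)<2)&(M[:,0]<0)]
    if len(s): print(y,'front',s[:,0].min().round(1),'mat max',b[:,0].max().round(1) if len(b) else None)
for r in eyes.outline_of('plate',p)[:1]:
    pts=toM(th,t,np.array([ray_z(p,q,.089) for q in np.argwhere(r['region'])[:,::-1]]))
    print(cv2.minAreaRect(pts.astype(np.float32)))
cv2.imwrite('pics/f.png',p['img'][60:330,120:480])
E
python3 -c "
import cv2;a=cv2.imread('pics/f.png');cv2.imwrite('pics/f2.png',cv2.resize(a,(800,600),interpolation=cv2.INTER_CUBIC))"
```

```text
-80 front -27.4 mat max -29.0
-70 front -27.5 mat max -29.1
-60 front -27.4 mat max -29.1
-50 front -27.5 mat max -29.2
-40 front -27.5 mat max -29.1
-30 front -27.5 mat max -29.1
-20 front -27.5 mat max -29.2
-10 front -27.6 mat max -29.1
0 front -27.6 mat max -29.2
10 front -27.6 mat max -29.3
20 front -27.6 mat max -29.2
((8.29581069946289, -28.824710845947266), (106.16787719726562, 73.04800415039062), 89.69004821777344)
```

View pics/f2.png

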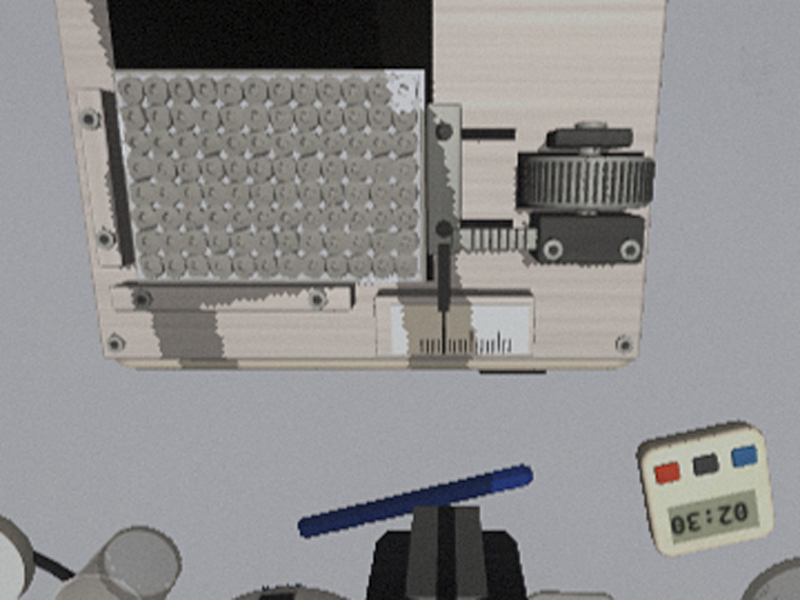

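The plate lies straight along the back fence, with its skirt front at M x -29.1 all along. The pointer at (443,300) is on the line and the arm is clear. Handing in.

```bash
python3 -c "
from h import *
print(ctrl.finish_job())"
```

```text
the job is handed in; nothing more can be done
None
```

The job is handed in: the plate lies flush along the back fence, the jaw's pointer is within about 0.2 mm of the long gauge line, the plate is not squeezed, and the arm was clear of everything.

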